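# Weigh a raw pottery piece on the two-pan balance

## Robot

A 6-joint arm with a two-finger parallel gripper is mounted at the origin on the work surface. World frame = base frame: x ahead of the robot, y to its left, z up, the work surface at z = 0. Lengths are in m, angles in rad, forces in N, time in s.
With the tool pointing down it reaches from about 0.275 to 0.725 m from the base axis. Payload 15.9 kg.
Tool frame: the origin (TCP) lies midway between the tips of the shut fingers; the grasp point (between the pads) lies 19 mm behind it; z points along the fingers, y is the line along which they close (so a half turn about z gives the same grasp; the last joint's range is limited). The gripper opens to 85 mm and grips with 20 to 120 N. Pads are 22 mm wide; open, the fingers measure 114 mm over their backs; the gripper's body (76 mm by 85 mm) begins 54 mm behind the grasp point. The pads swing forward as they close: fully open they stand 13 mm farther back than shut.
Start: joints at [1.292, 0.213, -0.034, 1.323, 0, 1.571], TCP at [0.138, 0.481, 0.231] pointing down, gripper open.
Joint ranges: [-2.98, 2.98], [-0.74, 1.72], [-1.14, 1.35], [-2.1, 2.04], [-1.57, 1.44], [-3.14, 3.14]. Speed limits (rad/s): [1.89, 1.89, 2.39, 2.57, 3.14, 3.14].

## Interface

Orientations are given as a rotation vector (axis times angle).
In Python, from plant import manip gives the robot as it stands.
- The arm moves only by the tool jog_arm, never from a script. Its argument "series" is one flat list of numbers, 7 for each row, row after row: the shift along the tool's x, y, z in m, then the turn, a rotation vector about the tool's x, y, z in rad, then the closure in counts, from 0 (fully open) to 255 (shut). A call has 1 to 20 rows; each row is the pose to reach, as a shift and turn from the pose commanded when the call began, along the tool's axes at that moment; what a row does not reach only later rows make up. A row lasts 1/8 s, in which the tool goes at most 62.5 mm and 10.7 degrees, less where a joint would pass 70% of its speed; a pose out of reach is approached as far as the arm can. A call with a gripper value outside its range is refused whole. The fingers move at their own pace and stop on an object; "force" is the grip in N (left out, the last holds). Time passes only in rows, so rows that repeat a pose let the fingers close. It gives the time, the measured TCP pose, the force, the opening and the grip force at its end, in the units of the state.
- manip.state(): the state, without advancing time (a new reading comes with each control period).
- manip.grab_frame(name): name is "scene" or "top" or "wrist"; returns (picture, depth): 400x640x3 uint8, blue, green, red; 400x640 float32, m along the optical axis (not along the pixel's ray), 0 where there is no reading.
- manip.calibration(name): a dict with "intrinsics" (3x3 intrinsics, pixels), "k1" (the pictures are not rectified: a ray, as slopes to the right and down, at radius r is drawn at 1 + k1 r^2 times it, then the intrinsics apply), "rvec" (rotation vector, rad) and "tvec" (3), from world to camera coordinates, as OpenCV has them; the wrist camera has in their place "T_tool_cam" (4x4, takes a point from camera to tool coordinates, whose origin is the TCP and whose axes are the flange's). Camera axes: x right, y down, z forward; pixel columns grow to the right and rows downward; lengths in m; the calibration is good to about 2 mm. A picture is of the moment at which its call begins: read the wrist's pose just before it. calibration takes no time and is no camera call.
- manip.sign_off(): hands the job in; it is judged then, once.
The state is a dict: "time": time; "q": joint angles; "dq": joint speeds; "tau": joint torques, N m; "tcp_pos": TCP position; "tool_rot": TCP orientation; "ft_force": force on the tool from outside, world axes, zero at the start; "torque": the same for the moment, N m; "finger_gap": finger opening in m; "grip_force": force on a finger pad.
Only numpy, scipy, OpenCV 4.12 (cv2) and the standard library are available. Lean on these libraries where they do the work, as an engineer would, in place of code of your own. Each camera call takes 0.05 s, during which the arm holds its last target. There are 200 camera calls.

## Task

One piece of pottery stands on one pan of the balance. Set the right steel weights upright on the empty pan, without dropping them, until the beam floats level. Leave any weight you do not need standing on the table, and leave the pottery and everything else on the table alone.

Things in the scene. Friction and masses are not known exactly. Their poses are not given: they have to be found in the camera images.
- balance: Grey two-pan counter balance, fixed to the table: foot 110 x 360 mm, an upright with a white index plate in the middle (170 mm high). Origin: centre of its underside on the table. The beam runs along its y axis; the load pan is on its +y side, the pan for weights on its -y side, pan centres 150 mm from the middle; x is across the beam. Its yaw varies by up to 0.2 rad.
- beam (a joint): Tilt of the beam, rad. 0 = level; negative = the load pan is down; positive = the weights pan is down; stops at -0.12 and +0.12. It starts at about -0.12. It swings freely, with a weak centring pull: an imbalance of 20 g tilts it by about 0.037 rad, 65 g or more lays it on its stop. It settles in about 1 s. A dark pointer on the beam (seen from the far side of the table) stands upright before the white plate when level, at the plate's mid mark.
- weights_pan_top (a point): Centre of the upper face of the empty pan for weights: a flat steel plate, 150 mm (balance x) by 130 mm (balance y), with a rim 4 mm high. The pan always stays flat while it rises and sinks, and where on the pan a thing stands does not matter. Axes as the balance's, z up. Its height is 72 mm above the table when level, about 90 mm at the start, 54 mm at its lowest.
- load_pan_top (a point): Centre of the upper face of the other, like pan, on which the piece of pottery stands; about 54 mm above the table at the start.
- weight_large: The largest polished steel knob weight, 400 g: upright cylinder 40 mm in diameter and 40 mm high, with a narrower knob on top, 54 mm high in all; stands upright on the table at the start. Origin: centre of its underside; z up along its axis.
- weight_medium: The middle polished steel knob weight, 200 g: upright cylinder 32 mm in diameter and 32 mm high, with a narrower knob on top, 46 mm high in all; stands upright on the table at the start. Origin: centre of its underside; z up along its axis.
- weight_small: The smallest polished steel knob weight, 100 g: upright cylinder 25 mm in diameter and 26 mm high, with a narrower knob on top, 40 mm high in all; stands upright on the table at the start. Origin: centre of its underside; z up along its axis.
- cup: Off-white straight-sided cup without handle, 76 mm across and 85 mm high, weighs 300 g within 2 %. Origin: centre of its underside. Either on the load pan, or on the wooden ware board (280 x 150 mm, 54 mm high) to the left, beyond the load pan.
- bowl: Off-white wide open bowl, 116 mm across and 62 mm high, weighs 500 g within 2 %. Origin: centre of its underside. On the load pan or on the ware board.
- vase: Off-white bellied vase with a narrow neck, 92 mm across and 130 mm high, weighs 600 g within 2 %. Origin: centre of its underside. On the load pan or on the ware board.
- glaze_jar: Bystander: closed glass jar, 48 mm across, 60 mm high, near the robot in front of the weights pan. Origin: centre of its underside.
- bauble_stand: Bystander: white bulb-shaped ornament on a foot, 60 mm across, 84 mm high, on the right beyond the weights. Origin: centre of its underside.
- brush: Bystander: brush 170 mm long lying on the table to the right of the weights.
- spatula: Bystander: spatula 200 mm long lying on the table in front of the robot, nearer than the balance.
- dish: Bystander: small white dish, 90 mm across, 30 mm high, at the left near the robot.

How it is judged:
By the outcome, as a careful person would: the job done as asked, in the order asked, and still so for the second after the job is handed in, with the robot touching nothing.
It also fails if it takes over 58 s, if anything falls off the work surface, if the arm or the gripper's body presses on something with over 40 N, if the wrist force passes 120 N, or if a joint passes its speed limit or range.

## Working session

There is one attempt and no reset: what is moved stays moved. The work goes in short steps, Python scripts to look and compute and a tool call to move; the robot and the scene stay as the last step left them, time stands still between calls to the robot, and variables do not carry over. Pictures are saved under pics/ and viewed, at most 10 in all, crops included, and the job is handed in when it is done.

Besides the shell and the picture viewer there is one more tool, called after ">>>" as name(argument=value, ...), one argument or row to a line, values as JSON. jog_arm: Moves the arm, as the interface text tells. Its arguments: {"type":"object","properties":{"series":{"type":"array"},"force":{"type":"number"}},"required":["series"]}

```bash
mkdir -p pics; cat > h.py <<'E'
import numpy as np, cv2
from plant import manip
R_=lambda r: cv2.Rodrigues(np.array(r,float))[0]
def shot(n,f,crop=None,scale=1):
    s=manip.state(); im,d=manip.grab_frame(n); np.savez('last_%s.npz'%n,im=im,d=d,p=s['tcp_pos'],r=s['tool_rot'])
    c=im if crop is None else im[crop[1]:crop[3],crop[0]:crop[2]]
    cv2.imwrite('pics/'+f,cv2.resize(c,None,fx=scale,fy=scale,interpolation=cv2.INTER_CUBIC)); return im,d,s
def pt(n,u,v,z=None):
    """world point of pixel: by depth, or on plane z"""
    L=np.load('last_%s.npz'%n); c=manip.calibration(n); K=np.array(c['intrinsics'])
    x=cv2.undistortPoints(np.array([[[u,v]]],float),K,np.array([c['k1'],0,0,0,0],float))[0,0]
    ray=np.array([x[0],x[1],1.])
    if n=='wrist':
        T=np.array(c['T_tool_cam']);R=R_(L['r'])@T[:3,:3];o=R_(L['r'])@T[:3,3]+L['p']
    else:
        R=R_(c['rvec']).T;o=-R@np.array(c['tvec']).ravel()
    w=R@ray
    s=(z-o[2])/w[2] if z is not None else np.median(L['d'][int(v)-1:int(v)+2,int(u)-1:int(u)+2])
    return o+s*w
E
python3 - <<'E'
from h import *
im,d,s=shot('top','top.png'); shot('scene','scene.png')
print(s['time'],s['tcp_pos'],s['tool_rot'],s['finger_gap'])
E
```

```text
0.0 [0.13750002 0.48035772 0.23082145] [-4.36509982e-01 -3.11095066e+00  1.73697809e-03] 0.08537769559946336
```

View pics/top.png

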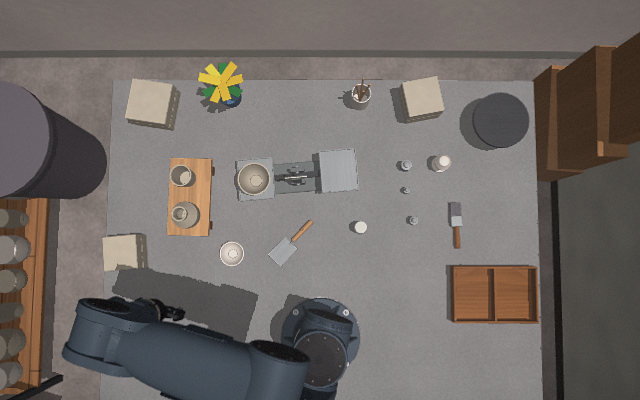

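View pics/scene.png

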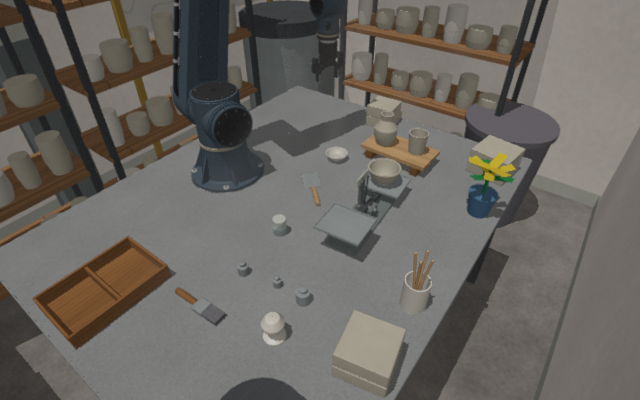

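The bowl (top 254,180) is on the load pan, and the cup and vase are on the board. So I need 400 + 100 g. The weights are near (405,165), (405,190) and (412,220) in the top view; I'll enlarge that area.

```bash
python3 - <<'E'
from h import *
L=np.load('last_top.npz'); cv2.imwrite('pics/w.png',cv2.resize(L['im'][140:240,310:470],None,fx=5,fy=5,interpolation=cv2.INTER_CUBIC))
for u,v in [(405,165),(405,190),(412,220),(360,227),(440,163)]:
    print(u,v,pt('top',u,v).round(3),pt('top',u,v,.04).round(3))
for u,v in [(319,152),(355,150),(358,190),(322,193),(338,171),(254,180)]: print(pt('top',u,v).round(3))
E
```

```text
405 165 [ 0.617 -0.301  0.052] [ 0.619 -0.304  0.04 ]
405 190 [ 0.528 -0.304  0.031] [ 0.527 -0.303  0.04 ]
412 220 [ 0.419 -0.326  0.043] [ 0.419 -0.327  0.04 ]
360 227 [ 0.392 -0.139  0.058] [ 0.393 -0.14   0.04 ]
440 163 [ 0.62  -0.421  0.081] [ 0.627 -0.431  0.04 ]
[0.655 0.008 0.091]
[ 0.663 -0.119  0.09 ]
[ 0.531 -0.135  0.002]
[ 0.519 -0.002  0.001]
[ 0.588 -0.059  0.092]
[0.559 0.241 0.06 ]
```

View pics/w.png

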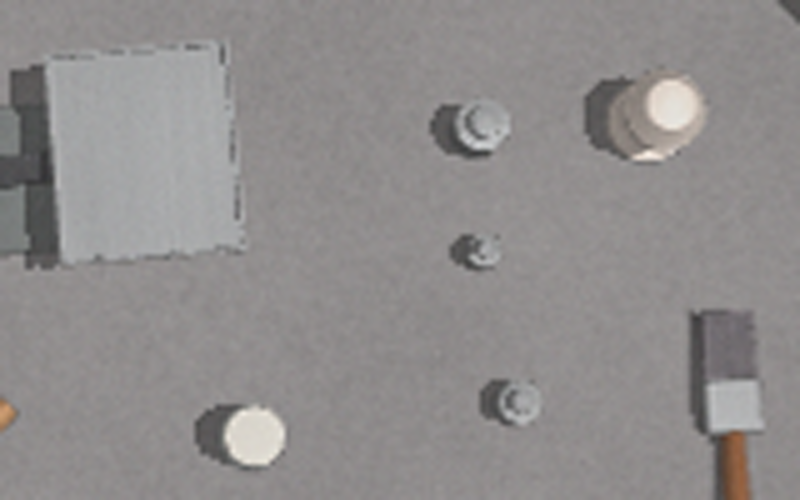

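Sizes in the crop: the large weight is at crop (484,121), the small at (486,249) and the medium at (520,402). The pan centre is near (143,154). I'll work out the first approach above the large weight.

```bash
cat >> h.py <<'E'
from scipy.spatial.transform import Rotation as Ro
def goal(p,phi):
    """tool shift/turn to TCP p pointing down, tool y at world angle phi"""
    s=manip.state();R=R_(s['tool_rot']);y=np.array([np.cos(phi),np.sin(phi),0]);z=np.array([0,0,-1.])
    G=np.c_[np.cross(y,z),y,z]
    print('t',round(s['time'],2),'shift',(R.T@(np.array(p)-s['tcp_pos'])).round(4),'turn',Ro.from_matrix(R.T@G).as_rotvec().round(4))
E
python3 - <<'E'
from h import *
print(pt('top',406.8,164.2,.054),pt('top',407.2,189.8,.040))
P=[pt('top',310+u/5,140+v/5,.094) for u,v in [(47,62),(222,42),(243,250),(62,265)]]
print(np.round(P,3),np.mean(P,0))
print(np.round(manip.calibration('wrist')['T_tool_cam'],3))
goal((.58,-.303,.25),1.63)
E
```

```text
[ 0.61922909 -0.30773585  0.054     ] [ 0.52806584 -0.31062222  0.04      ]
[[ 0.653  0.007  0.094]
 [ 0.668 -0.117  0.094]
 [ 0.521 -0.132  0.094]
 [ 0.51  -0.005  0.094]] [ 0.5879211  -0.06169157  0.094     ]
[[-0.001 -0.946 -0.323  0.083]
 [ 1.    -0.    -0.001  0.   ]
 [ 0.001 -0.323  0.946 -0.142]
 [ 0.     0.     0.     1.   ]]
t 0.1 shift [-0.641  -0.6314 -0.0185] turn [-1.000e-03 -1.000e-04 -3.381e-01]
```

>>> jog_arm(
  series=[-0.641,-0.631,-0.02,0,0,-0.376,0,-0.641,-0.631,-0.02,0,0,-0.376,0,-0.641,-0.631,-0.02,0,0,-0.376,0,-0.641,-0.631,-0.02,0,0,-0.376,0,-0.641,-0.631,-0.02,0,0,-0.376,0,-0.641,-0.631,-0.02,0,0,-0.376,0,-0.641,-0.631,-0.02,0,0,-0.376,0,-0.641,-0.631,-0.02,0,0,-0.376,0,-0.641,-0.631,-0.02,0,0,-0.376,0,-0.641,-0.631,-0.02,0,0,-0.376,0,-0.641,-0.631,-0.02,0,0,-0.376,0,-0.641,-0.631,-0.02,0,0,-0.376,0,-0.641,-0.631,-0.02,0,0,-0.376,0,-0.641,-0.631,-0.02,0,0,-0.376,0,-0.641,-0.631,-0.02,0,0,-0.376,0,-0.641,-0.631,-0.02,0,0,-0.376,0,-0.641,-0.631,-0.02,0,0,-0.376,0,-0.641,-0.631,-0.02,0,0,-0.376,0],
  force=40,
)

```text
time: 2.35
tcp_pos: [0.58, -0.3014, 0.2518]
tool_rot: [-0.154, 3.138, -0.0]
ft_force: [-0.4, -0.0, 0.1]
finger_gap: 0.0856
grip_force: 0.0
```

```bash
python3 - <<'E'
from h import *
im,d,s=shot('wrist','wr.png'); print(s['time'],s['tcp_pos'],s['tool_rot'])
E
```

```text
2.35 [ 0.579969   -0.30141915  0.25180706] [-1.53943504e-01  3.13755099e+00 -1.31322876e-04]
```

View pics/wr.png

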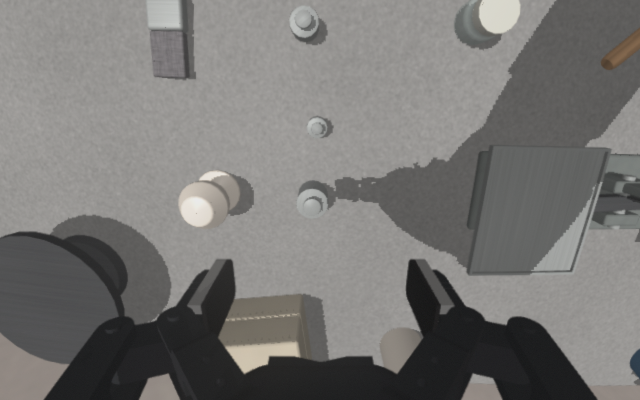

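The wrist view shows the large knob at (312,206), the small knob at (317,126), and the pan corners at (490,146), (609,149), (575,272), (470,273).

```bash
python3 - <<'E'
from h import *
print(pt('wrist',312,206,.054),pt('wrist',317,126,.040),pt('wrist',312,206),pt('wrist',317,126))
P=[pt('wrist',u,v,.094) for u,v in [(490,146),(609,149),(575,272),(470,273)]]
print(np.round(P,3),np.mean(P,0)); p=pt('wrist',312,206,.054)
goal((p[0],p[1],.1),1.62);goal((p[0],p[1],.006),1.62)
E
```

```text
[ 0.62181876 -0.30742244  0.054     ] [ 0.52982998 -0.31028452  0.04      ] [ 0.62210219 -0.30741775  0.05322693] [ 0.5299849  -0.31028831  0.03832302]
[[ 0.526 -0.136  0.094]
 [ 0.515 -0.007  0.094]
 [ 0.66   0.011  0.094]
 [ 0.672 -0.119  0.094]] [ 0.59321312 -0.062733    0.094     ]
t 2.4 shift [-0.041 -0.01   0.152] turn [-0.0002  0.0005  0.0489]
t 2.4 shift [-0.0409 -0.01    0.246 ] turn [-0.0002  0.0005  0.0489]
```

>>> jog_arm(
  series=[-0.0405,-0.01,0.06,0,0,0,0,-0.0405,-0.01,0.12,0,0,0,0,-0.0405,-0.01,0.18,0,0,0,0,-0.0405,-0.01,0.22,0,0,0,0,-0.0405,-0.01,0.244,0,0,0,0,-0.0405,-0.01,0.244,0,0,0,0,-0.0405,-0.01,0.244,0,0,0,255,-0.0405,-0.01,0.244,0,0,0,255,-0.0405,-0.01,0.244,0,0,0,255,-0.0405,-0.01,0.244,0,0,0,255,-0.0405,-0.01,0.244,0,0,0,255,-0.0405,-0.01,0.244,0,0,0,255],
  force=40,
)

```text
time: 3.9
tcp_pos: [0.6221, -0.3085, 0.0088]
tool_rot: [-0.153, 3.136, -0.001]
ft_force: [-2.3, 2.5, 9.2]
finger_gap: 0.0385
grip_force: 39.6
```

>>> jog_arm(
  series=[0,0,-0.03,0,0,0,255,0,0,-0.08,0,0,0,255,0,0,-0.14,0,0,0,255,-0.007,0.06,-0.14,0,0,0,255,-0.014,0.12,-0.14,0,0,0,255,-0.021,0.18,-0.14,0,0,0,255,-0.028,0.23,-0.14,0,0,0,255,-0.028,0.248,-0.14,0,0,0,255,-0.028,0.248,-0.14,0,0,0,255,-0.028,0.248,-0.115,0,0,0,255,-0.028,0.248,-0.1,0,0,0,255,-0.028,0.248,-0.1,0,0,0,255],
)

```text
time: 5.4
tcp_pos: [0.6244, -0.0597, 0.1062]
tool_rot: [0.151, -3.136, -0.0]
ft_force: [0.2, 0.4, -3.3]
finger_gap: 0.0383
grip_force: 41.8
```

```bash
python3 - <<'E'
from h import *
im,d,s=shot('wrist','wr2.png'); print(s['time'],s['tcp_pos'],s['ft_force'],s['finger_gap'])
for u,v in [(480,200),(160,200),(320,150)]: print(pt('wrist',u,v))
im,d,s=shot('scene','sc2.png',(280,140,440,260),5)
E
```

```text
5.4 [ 0.62442664 -0.05965582  0.10618127] [ 0.18057307  0.43465435 -3.25252779] 0.038334042311233975
[0.60509709 0.06356497 0.02724292]
[ 6.39811812e-01 -1.99632717e-01 -4.48344529e-04]
[ 0.56832111 -0.06524606  0.08967656]
```

View pics/wr2.png

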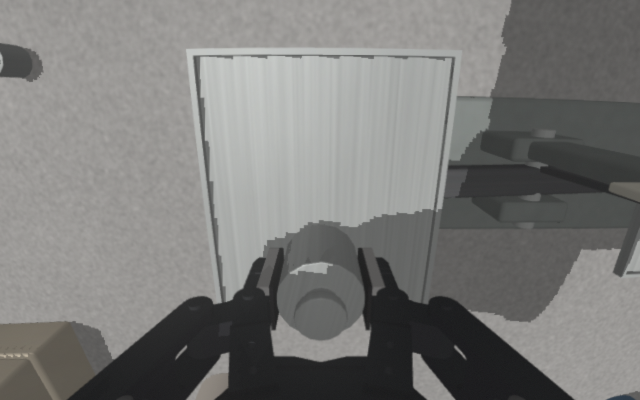

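View pics/sc2.png

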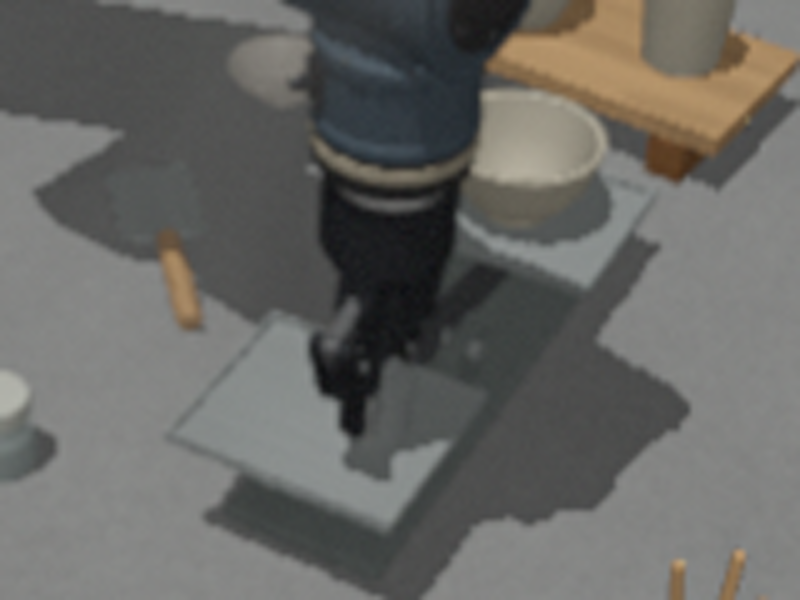

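The large weight is held upright and centred over the pan, with its knob at (322,315). The pan reads 89.7 mm high and the weight's underside is about 97 mm. Lowering.

>>> jog_arm(
  series=[0,0,0.003,0,0,0,255,0,0,0.005,0,0,0,255,0,0,0.0065,0,0,0,255,0,0,0.0065,0,0,0,255],
)

```text
time: 6.0
tcp_pos: [0.6252, -0.0588, 0.1007]
tool_rot: [0.153, -3.138, 0.0]
ft_force: [-0.7, 0.1, -3.9]
finger_gap: 0.0385
grip_force: 41.8
```

>>> jog_arm(
  series=[0,0,0.001,0,0,0,255,0,0,0.002,0,0,0,255,0,0,0.002,0,0,0,255],
)

```text
time: 6.38
tcp_pos: [0.6253, -0.0588, 0.0989]
tool_rot: [-0.153, 3.138, -0.0]
ft_force: [-0.6, -0.6, -3.9]
finger_gap: 0.0388
grip_force: 41.9
```

>>> jog_arm(
  series=[0,0,0.001,0,0,0,255,0,0,0.0015,0,0,0,255,0,0,0.0015,0,0,0,255],
)

```text
time: 6.75
tcp_pos: [0.6253, -0.0589, 0.0974]
tool_rot: [-0.153, 3.138, -0.0]
ft_force: [-0.9, -1.4, 1.2]
finger_gap: 0.0384
grip_force: 42.2
```

In contact. Opening and lifting.

>>> jog_arm(
  series=[0,0,0,0,0,0,125,0,0,0,0,0,0,105,0,0,0,0,0,0,75,0,0,0,0,0,0,75,0,0,0,0,0,0,75],
)

```text
time: 7.38
tcp_pos: [0.6253, -0.0588, 0.0973]
tool_rot: [-0.153, 3.138, 0.0]
ft_force: [-0.1, 0.4, -0.3]
finger_gap: 0.0603
grip_force: 0.0
```

>>> jog_arm(
  series=[0,0,-0.03,0,0,0,75,0,0,-0.08,0,0,0,75,0,0,-0.12,0,0,0,75,0.03,-0.06,-0.12,0,0,0,75,0.06,-0.12,-0.12,0,0,0,75,0.09,-0.18,-0.12,0,0,0,75,0.12,-0.241,-0.12,0,0,0,75,0.12,-0.241,-0.12,0,0,0,75,0.12,-0.241,-0.08,0,0,0,75,0.12,-0.241,-0.04,0,0,0,75,0.12,-0.241,-0.03,0,0,0,75,0.12,-0.241,-0.03,0,0,0,75],
)

```text
time: 8.88
tcp_pos: [0.5295, -0.31, 0.1278]
tool_rot: [0.153, -3.138, -0.0]
ft_force: [0.1, -0.3, 0.5]
finger_gap: 0.0602
grip_force: 0.0
```

```bash
python3 - <<'E'
from h import *
im,d,s=shot('wrist','wr3.png'); print(s['time'],s['tcp_pos'],s['ft_force'],s['finger_gap'])
shot('top','top2.png',(230,140,430,240),4)
E
```

```text
8.875 [ 0.52946042 -0.30999747  0.12780699] [ 0.06926199 -0.30358621  0.49506324] 0.06020134692756216
```

View pics/wr3.png

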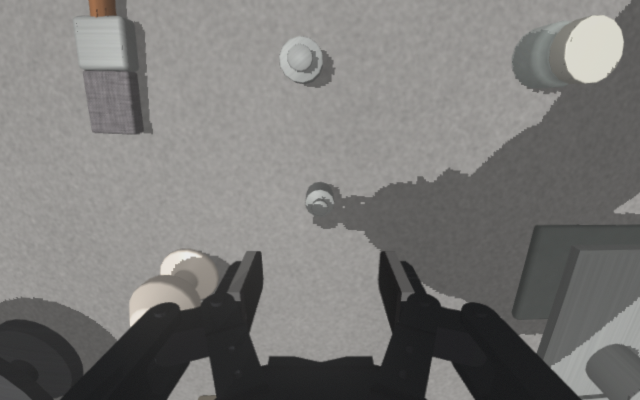

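The small weight is centred between the pads at (320,200), and the large weight is standing on the pan at bottom right. Descending.

>>> jog_arm(
  series=[0,0,0.05,0,0,0,75,0,0,0.1,0,0,0,75,0,0,0.122,0,0,0,75,0,0,0.122,0,0,0,75,0,0,0.122,0,0,0,255,0,0,0.122,0,0,0,255,0,0,0.122,0,0,0,255,0,0,0.122,0,0,0,255,0,0,0.122,0,0,0,255],
  force=30,
)

```text
time: 10.1
tcp_pos: [0.5303, -0.3109, 0.0072]
tool_rot: [-0.153, 3.135, -0.002]
ft_force: [-1.2, 1.3, 9.1]
finger_gap: 0.0237
grip_force: 29.0
```

>>> jog_arm(
  series=[0,0,-0.03,0,0,0,255,0,0,-0.08,0,0,0,255,0,0,-0.14,0,0,0,255,-0.012,0.06,-0.14,0,0,0,255,-0.025,0.12,-0.14,0,0,0,255,-0.037,0.18,-0.14,0,0,0,255,-0.05,0.225,-0.14,0,0,0,255,-0.05,0.241,-0.14,0,0,0,255,-0.05,0.241,-0.14,0,0,0,255,-0.05,0.241,-0.115,0,0,0,255,-0.05,0.241,-0.098,0,0,0,255,-0.05,0.241,-0.098,0,0,0,255,-0.05,0.241,-0.098,0,0,0,255],
)

```text
time: 11.72
tcp_pos: [0.556, -0.0664, 0.1042]
tool_rot: [-0.151, 3.137, -0.0]
ft_force: [0.1, 0.6, -1.2]
finger_gap: 0.0234
grip_force: 30.1
```

```bash
python3 - <<'E'
from h import *
im,d,s=shot('wrist','wr4.png'); print(s['time'],s['tcp_pos'],s['ft_force'],s['finger_gap'],pt('wrist',320,120))
E
```

```text
11.725 [ 0.55595052 -0.06644536  0.10419087] [ 0.09679425  0.57365813 -1.20409406] 0.02337253379102234 [ 4.91078969e-01 -7.30471954e-02 -1.58312744e-04]
```

View pics/wr4.png

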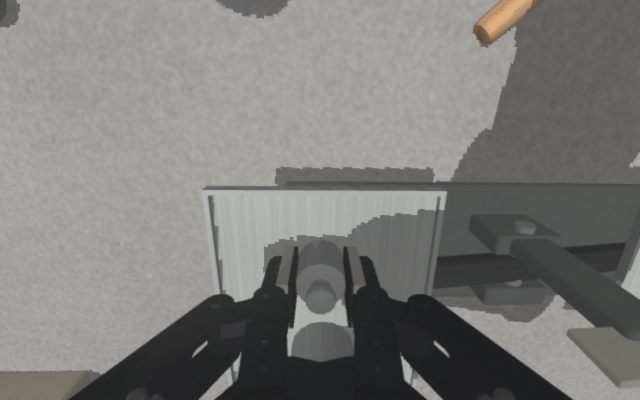

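The small weight is upright over the pan, with the large one standing clear behind it at (322,342). I'll push the pan gently down with it to nearly level height, then release.

>>> jog_arm(
  series=[0,0,0.004,0,0,0,255,0,0,0.006,0,0,0,255,0,0,0.008,0,0,0,255,0,0,0.01,0,0,0,255,0,0,0.012,0,0,0,255,0,0,0.014,0,0,0,255,0,0,0.016,0,0,0,255,0,0,0.018,0,0,0,255,0,0,0.02,0,0,0,255,0,0,0.022,0,0,0,255,0,0,0.023,0,0,0,255,0,0,0.023,0,0,0,255,0,0,0.023,0,0,0,255,0,0,0.023,0,0,0,255],
)

```text
time: 13.52
tcp_pos: [0.5556, -0.0657, 0.0803]
tool_rot: [0.153, -3.138, -0.0]
ft_force: [-0.8, -0.6, 0.7]
finger_gap: 0.024
grip_force: 30.1
```

```bash
python3 - <<'E'
from h import *
im,d,s=shot('wrist','wr5.png'); print(s['tcp_pos'],s['ft_force'],s['finger_gap'])
for u,v in [(235,215),(240,230),(420,210),(300,210)]: print(pt('wrist',u,v).round(4))
E
```

```text
[ 0.55557867 -0.06565409  0.08034893] [-0.7887442  -0.59226569  0.65904192] 0.023958363206633387
[ 0.5367 -0.1131  0.0728]
[ 0.5453 -0.1104  0.0726]
[ 0.5245 -0.0156  0.0726]
[ 0.5303 -0.0789  0.0733]
```

The pan is at 72.7 mm and in contact. Releasing.

>>> jog_arm(
  series=[0,0,0,0,0,0,175,0,0,0,0,0,0,160,0,0,0,0,0,0,140,0,0,0,0,0,0,110,0,0,0,0,0,0,100,0,0,0,0,0,0,100,0,0,0,0,0,0,100,0,0,-0.015,0,0,0,100,0,0,-0.04,0,0,0,100,0,0,-0.08,0,0,0,100,0,0,-0.12,0,0,0,100,0.06,-0.03,-0.14,0,0,0,100,0.11,-0.06,-0.14,0,0,0,100,0.15,-0.1,-0.14,0,0,0,100,0.15,-0.15,-0.14,0,0,0,100,0.15,-0.15,-0.14,0,0,0,100,0.15,-0.15,-0.14,0,0,0,100,0.15,-0.15,-0.14,0,0,0,100,0.15,-0.15,-0.14,0,0,0,100,0.15,-0.15,-0.14,0,0,0,100],
)

```text
time: 16.08
tcp_pos: [0.421, -0.229, 0.2204]
tool_rot: [-0.154, 3.138, -0.0]
ft_force: [-0.7, -0.3, 0.6]
finger_gap: 0.0523
grip_force: 0.0
```

```bash
python3 - <<'E'
from h import *
im,d,s=shot('scene','fin.png',(220,130,440,295),3.6); print(s['time'],s['tcp_pos'],s['dq'].round(3) if hasattr(s['dq'],'round') else s['dq'])
shot('top','topf.png')
for u,v in [(328,175),(335,185),(348,185)]: print(pt('top',u,v).round(4))
E
```

```text
16.075 [ 0.42100259 -0.22901137  0.22039292] [-0.004  0.002 -0.001 -0.     0.002 -0.001]
[ 0.5764 -0.0242  0.0704]
[ 0.5406 -0.0492  0.071 ]
[ 0.5406 -0.0953  0.0726]
```

View pics/fin.png

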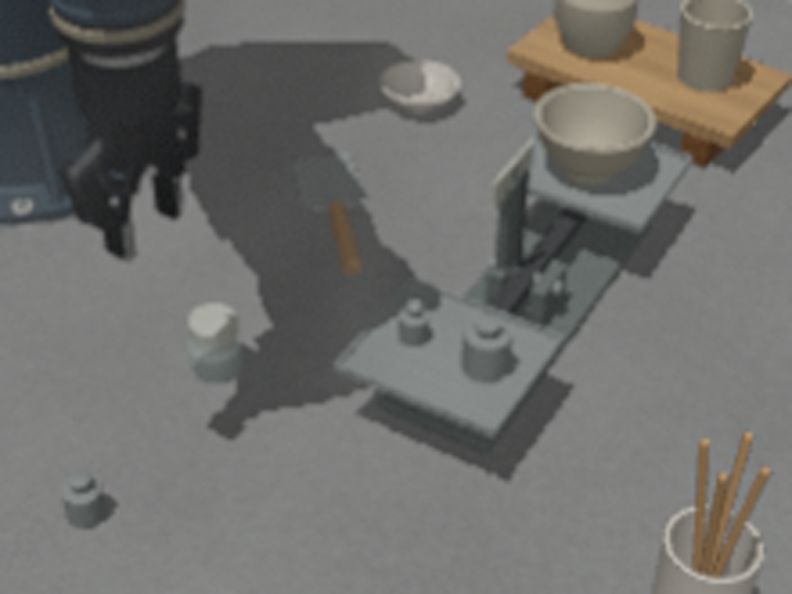

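Both weights stand upright on the pan at (413,322) and (487,348). The pan is at about 71 mm, so the beam floats level, and the medium weight is still on the table.

```bash
python3 -c "
from plant import manip; print(manip.sign_off())"
```

```text
the job is handed in; nothing more can be done
None
```

The job is handed in: the bowl was on the load pan, so I stood the 400 g and 100 g weights upright on the empty pan, which settled at about 71 mm (72 mm is level), and left the 200 g weight on the table; hand-in returned no verdict.

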